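Tip the parts case over and push it up to the stop rail

ROBOT

A 6-joint arm with a two-finger parallel gripper is mounted at the origin on the work surface. World frame = base frame: x ahead of the robot, y to its left, z up, the work surface at z = 0. Lengths are in m, angles in degrees, forces in N, time in s.
With the tool pointing down it reaches from about 0.25 to 0.725 m from the base axis. Payload 9.7 kg.
Tool frame: the origin (TCP) lies between the finger pads; the fingertips stand 19 mm ahead of it and the grasp point (between the pads) is the TCP; z points along the fingers, y is the line along which they close (so a half turn about z gives the same grasp; the last joint's range is limited). The gripper opens to 85 mm and grips with 20 to 120 N. Pads are 22 mm wide; open, the fingers measure 114 mm over their backs; the gripper's body (76 mm by 85 mm) begins 54 mm behind the grasp point. The pads swing forward as they close: fully open they stand 13 mm farther back than shut.
Start: joints at [76.891, 4.979, 10.078, 95.1, 0, 90], TCP at [0.125, 0.536, 0.25] pointing down, gripper open.
Joint ranges: [-179.16, 179.16], [-48.56, 103.87], [-65.8, 70.77], [-126.05, 130.52], [-82.76, 87.17], [-180, 180]. Speed limits (degrees/s): [127.2, 127.2, 147.25, 180, 180, 180].

INTERFACE

Orientations are given as [roll, pitch, yaw] about the fixed x, y, z axes, in that order (R = Rz(yaw) Ry(pitch) Rx(roll)).
In Python, from workcell import bot gives the robot as it stands. The module is installed in compiled form; this text tells all that it offers.
- The arm moves only by the shell command python3 -m crank 'ROWS' [OPENING] [FORCE]. ROWS is JSON, a list that holds one entry, the list of rows, each a list of 6 numbers: the shift along the world's x, y, z as a fraction of full scale, then the turn, a rotation vector about the world's x, y, z as a fraction of full scale. In form: [[[x, y, z, wx, wy, wz], ...]]. A call has 1 to 20 rows; each row shifts and turns the commanded pose from where the row before left it; what a row does not reach is not made up. Full scale, the value 1, is 20 mm for a shift and 0.12 rad for a turn. A row lasts 1/12 s, in which the tool goes at most 41.7 mm and 7.16 degrees, less where a joint would pass 70% of its speed; a pose out of reach is approached as far as the arm can. A call with a number of a shift or a turn outside -1 to 1 is refused whole. A call with a gripper value outside its range is refused whole. OPENING is the opening, from 0 (shut) to 1 (fully open), set as the call begins (- or left out, the last holds). The fingers move at their own pace and stop on an object; FORCE is the grip in N (left out, the last holds). Time passes only in rows, so rows that do not move let the fingers close. It gives the time, the measured TCP pose, the force, the opening and the grip force at its end, in the units of the state.
- bot.get_obs(): the state, without advancing time (a new reading comes with each control period).
- bot.camera(name): name is "scene" or "top" or "wrist"; returns the picture (480x640x3 uint8, red, green, blue); there is no depth.
- bot.camera_model(name): a dict with "vertical_fov" (degrees; the focal length in pixels is half the picture's height over the tangent of half this angle, whatever the lens; pixels are square), "cx", "cy" (the principal point, pixels), "R" (3x3) and "t" (3): a world point X has camera coordinates R X + t. Camera axes: x right, y down, z forward; pixel columns grow to the right and rows downward; lengths in m; the calibration is good to about 2 mm. A picture is of the moment at which its call begins: read the wrist's pose just before it. camera_model takes no time and is no camera call; for the wrist camera it gives the pose at the moment of the call.
- bot.job_done(): hands the job in; it is judged then, once.
The state is a dict: "time": time; "q": joint angles; "qd": joint speeds; "joint_efforts": joint torques, N m; "ee_pos": TCP position; "tcp_rot": TCP orientation; "wrist_force": force on the tool from outside, world axes, zero at the start; "torque": the same for the moment, N m; "opening": finger opening in m; "grasp_force": force on a finger pad.
Only numpy, scipy, OpenCV 4.12 (cv2) and the standard library are available. Lean on these libraries where they do the work, as an engineer would, in place of code of your own. Each camera call takes 0.05 s, during which the arm holds its last target. There are 200 camera calls.

TASK

The small parts case is standing on its end on the black work mat. Push it over towards the mat's metal stop rail so that it lies flat on its back with its lid up, then push it along the mat until its leading end sits flush against the rail. Use pushes only - do not lift or carry the case - and leave the jar, the can, the phone and the screwdriver where they are.

Things in the scene. Friction and masses are not known exactly. Their poses are not given: they have to be found in the camera images.
- case: Closed parts case, one rigid piece, grey plastic with a cloudy clear lid in a white frame. 40 mm thick (x) by 84 mm wide (y) by 130 mm tall (z), 0.2 to 0.42 kg. Starts standing on its 40 x 84 mm end on the mat. Origin: centre of that end. z runs along the height (up at the start), +x out of the plain back (towards the stop rail, within 0.25 rad), -x out of the lid (away from the rail).
- case_mid (a point): Middle of the case and its mass centre, 65 mm along z from its origin. Height 68 mm standing, 23 mm lying flat on the mat. Lying on its back, the case's x points down and its z towards the rail; it then slides on the mat with a push of some 2 to 5 N.
- case_heel (a point): Middle of the case's lower back edge, 20 mm along x from its origin. Pushed high on the lid, the case tips on this edge, passes balance at about 0.3 rad and falls on its back, ending some 30 to 70 mm short of the rail. The edge stays at mat height standing, tipping and lying.
- case_corner_l (a point): A corner of the case at the back of its top end: 20, 42, 130 mm along x, y, z from the case's origin. When the case lies on its back this is one lower corner of its leading end.
- case_corner_r (a point): The other such corner: 20, -42, 130 mm from the case's origin.
- mat: Black rubber work mat fixed to the bench, 300 mm (its x) by 240 mm (its y), 3 mm thick. Origin: centre of its underside, on the bench. A fixed aluminium stop rail, 200 mm long along y, 13 mm wide, 15 mm above the mat, runs along its far (+x) edge.
- stop (a point): Middle of the stop rail's face that looks at the case, at mat level: 135 mm along x from the mat's centre, 3 mm above the bench. Axes as the mat's: x points into the rail, y along it. The case stands upright some 210 mm before it (case centre to rail face).
- jar: Small round jar with steel cap, 44 mm across, 42 mm tall, loose on the bench beside the mat. Origin: centre of its underside. Leave alone.
- can: Small white can with a paper label, 38 mm across, 62 mm tall, loose on the bench beside the mat. Origin: centre of its underside. Leave alone.
- phone: Phone lying on the bench beside the mat, 150 x 72 x 9 mm, long along its x. Origin: centre of its underside. Leave alone.
- screwdriver: Screwdriver lying on the bench beside the mat, 150 mm long along its x. Leave alone.

How it is judged:
By the outcome, as a careful person would: the job done as asked, in the order asked, and still so for the second after the job is handed in, with the robot touching nothing.
It also fails if it takes over 42 s, if anything falls off the work surface, if the arm or the gripper's body presses on something with over 40 N, if the wrist force passes 120 N, or if a joint passes its speed limit or range.

## Working session

There is one attempt and no reset: what is moved stays moved. The work goes in short steps, Python scripts to look and compute and a shell command to move; the robot and the scene stay as the last step left them, time stands still between calls to the robot, and variables do not carry over. Pictures are saved under pics/ and viewed, at most 10 in all, crops included, and the job is handed in when it is done.

```bash
mkdir -p pics
python3 - <<'E'
from workcell import bot
import cv2
print(bot.get_obs())
for n in ("scene","top"):
    cv2.imwrite(f"pics/{n}0.png",bot.camera(n)[:,:,::-1]); print(n,bot.camera_model(n))
E
```

```text
{'time': 0.0, 'q': array([7.68884026e+01, 5.01309417e+00, 1.00347322e+01, 9.51004748e+01,
       2.39743503e-04, 9.00003549e+01]), 'qd': array([ 0.03741185,  0.01158991,  0.02301593,  0.01724143, -0.00713212,
        0.02112028]), 'joint_efforts': array([-2.02882962e-03, -5.20390463e+01,  4.64801931e+01,  1.63110526e-02,
       -2.15892840e-05,  3.09223090e-06]), 'ee_pos': array([0.12471883, 0.53546117, 0.24956642]), 'tcp_rot': array([-1.79921163e+02, -2.39254884e-04,  1.66888047e+02]), 'wrist_force': array([ 0.29576504, -0.33368545, -0.54372352]), 'torque': array([0.01016465, 0.01433005, 0.01110115]), 'grasp_force': 0.0, 'opening': 0.085349278214032}
scene {'vertical_fov': 45.23108707384585, 'cx': 310.5043204415743, 'cy': 240.33219976722634, 'R': array([[ 0.6246446 ,  0.78090567, -0.00233619],
       [ 0.63310831, -0.50816866, -0.58389938],
       [-0.45715751,  0.36325053, -0.81182268]]), 't': array([-0.40748655, -0.2770235 ,  1.31532934])}
top {'vertical_fov': 53.7028522763698, 'cx': 331.69078065713035, 'cy': 234.7910310531487, 'R': array([[-4.66125475e-02, -9.98912569e-01, -9.74389441e-04],
       [-9.77826245e-01,  4.58279156e-02, -2.04341961e-01],
       [ 2.04164408e-01, -8.57211580e-03, -9.78899082e-01]]), 't': array([0.06367746, 0.60603787, 0.83851602])}
```

View pics/scene0.png

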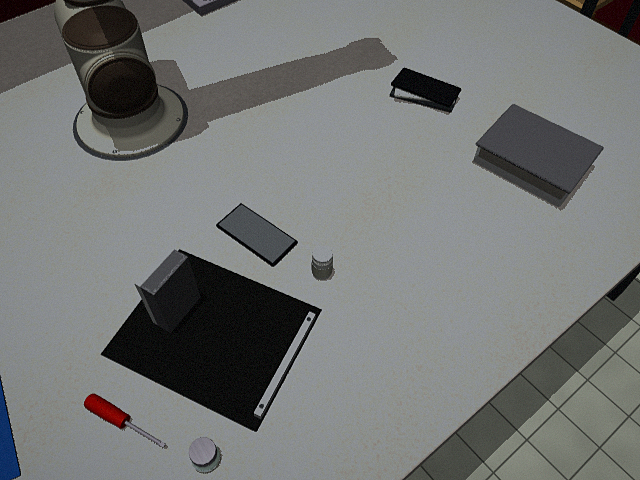

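View pics/top0.png

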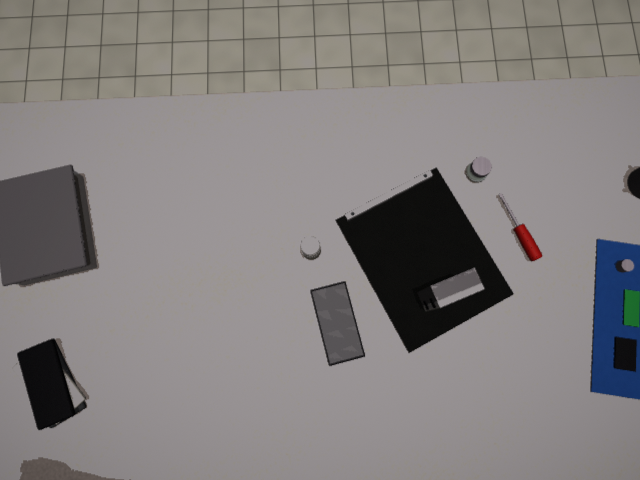

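The mat corners in the top view are at about (437,169), (337,220), (409,352) and (512,293). The case stands near (455,290), and the rail runs along the upper-left edge. I'll enlarge this area.

```bash
cat > h.py <<'E'
from workcell import bot
import cv2, numpy as np
def ray(n,u,v,z):
    m=bot.camera_model(n); f=240/np.tan(np.radians(m["vertical_fov"]/2)); R=np.array(m["R"]);t=np.array(m["t"])
    d=R.T@np.array([(u-m["cx"])/f,(v-m["cy"])/f,1]); c=-R.T@t
    return c+d*(z-c[2])/d[2]
def proj(n,X):
    m=bot.camera_model(n); f=240/np.tan(np.radians(m["vertical_fov"]/2))
    p=np.array(m["R"])@X+np.array(m["t"]); return p[:2]/p[2]*f+[m["cx"],m["cy"]]
def crop(src,dst,x0,y0,w,h,s):
    im=cv2.imread(src)[y0:y0+h,x0:x0+w]; im=cv2.convertScaleAbs(im,alpha=1.6,beta=20)
    cv2.imwrite(dst,cv2.resize(im,None,fx=s,fy=s,interpolation=cv2.INTER_CUBIC))
E
python3 - <<'E'
from h import *
crop("pics/top0.png","pics/top0c.png",330,160,195,200,3)
for p in [(437,169),(337,220),(409,352),(512,293)]: print(ray("top",*p,.003).round(4))
E
```

```text
[ 0.7508 -0.1916  0.003 ]
[0.6511 0.0225 0.003 ]
[ 0.383  -0.1035  0.003 ]
[ 0.4866 -0.316   0.003 ]
```

View pics/top0c.png

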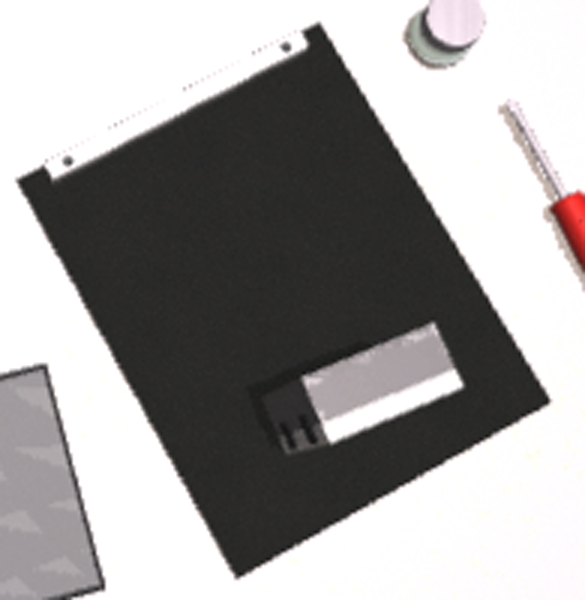

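Run:
```python
from h import *
M=np.array([ray("top",*p,.003)[:2] for p in [(437,169),(337,220),(409,352),(512,293)]])
c=M.mean(0); ax=(M[0]+M[1]-M[2]-M[3]); ay=(M[1]+M[2]-M[0]-M[3])
mx=np.degrees(np.arctan2(ax[1],ax[0])); print("mat",c,ax/2,ay/2,mx,np.degrees(np.arctan2(-ay[0],ay[1])))
C=np.array([ray("top",330+u/3,160+v/3,.133)[:2] for u,v in [(302,378),(435,322),(463,385),(328,445)]])
print(C.round(4)); cc=C.mean(0); w=(C[0]-C[1]+C[3]-C[2])/2; d=(C[0]+C[1]-C[2]-C[3])/2
print("case",cc,np.linalg.norm(w),np.linalg.norm(d),np.degrees(np.arctan2(-w[0],w[1])),np.degrees(np.arctan2(d[1],d[0])))
e=np.array([np.cos(np.radians(mx)),np.sin(np.radians(mx))]); n=np.array([-e[1],e[0]])
print("e",e,"case rel mat",(cc-c)@e,(cc-c)@n)
s0=ray("top",330+50/3,160+182/3,.003+.015);s1=ray("top",330+308/3,160+47/3,.018)
print("rail ends top face-side",s0,s1,((s0[:2]+s1[:2])/2-c)@e,np.degrees(np.arctan2((s1-s0)[0],-(s1-s0)[1])))
for u,v in[(250,388),(285,455)]: print(ray("top",330+u/3,160+v/3,.003))
for n_,p in dict(jar=(480,165,.042),can=(311,243,.062),phA=(346,282,.009),phB=(364,354,.009),phC=(312,290,.009),phD=(329,364,.009),sd=(500,196,.01),sd2=(535,255,.03)).items(): print(n_,ray("top",*p).round(3))
print(c+e*.135)
```

```text
mat [ 0.56787414 -0.14712264] [0.26611376 0.12518956] [-0.10161172  0.21329542] 25.193994895218214 25.472644142273904
[[ 0.4964 -0.129 ]
 [ 0.5249 -0.2082]
 [ 0.4881 -0.2202]
 [ 0.458  -0.1403]]
case [ 0.49184046 -0.17442862] 0.08478107718816072 0.03931397318065577 20.215871460752673 17.236959882995695
e [0.90487167 0.42568446] case rel mat -0.08042445123347952 0.0076579513862688915
rail ends top face-side [0.64520857 0.00349588 0.018     ] [ 0.73164351 -0.17763076  0.018     ] 0.13464856308523276 25.510811883731588
[ 0.50293115 -0.12166679  0.003     ]
[ 0.45825754 -0.14095901  0.003     ]
jar [ 0.742 -0.269  0.042]
can [0.594 0.075 0.062]
phA [0.523 0.011 0.009]
phB [ 0.384 -0.016  0.009]
phC [0.51  0.079 0.009]
phD [0.368 0.052 0.009]
sd [ 0.684 -0.313  0.01 ]
sd2 [ 0.556 -0.36   0.03 ]
[ 0.69003182 -0.08965524]
```

The case centre is at about (0.492, -0.174) with a yaw near 20°. The mat's yaw is about 25.4° and the stop is at (0.690, -0.090). I'll move to 90 mm behind the lid with the fingers part-open across the case's width, then tip it.

```bash
python3 -m crank '[[[0.37,-0.975,0,0,0,0.127],[0.37,-0.975,0,0,0,0.127],[0.37,-0.975,0,0,0,0.127],[0.37,-0.975,0,0,0,0.127],[0.37,-0.975,0,0,0,0.127],[0.37,-0.975,0,0,0,0.127],[0.37,-0.975,0,0,0,0.127],[0.37,-0.975,0,0,0,0.127],[0.37,-0.975,0,0,0,0.127],[0.37,-0.975,0,0,0,0.127],[0.37,-0.975,0,0,0,0.127],[0.37,-0.975,0,0,0,0.127],[0.37,-0.975,0,0,0,0.127],[0.37,-0.975,0,0,0,0.127],[0.37,-0.975,0,0,0,0.127],[0.37,-0.975,0,0,0,0.127],[0.37,-0.975,0,0,0,0.127],[0.37,-0.975,0,0,0,0.127],[0.37,-0.975,0,0,0,0.127]]]' 0.6
python3 -m crank '[[[0.37,-0.975,0,0,0,0.127],[0.37,-0.975,0,0,0,0.127],[0.37,-0.975,0,0,0,0.127],[0.37,-0.975,0,0,0,0.127],[0.37,-0.975,0,0,0,0.127],[0.37,-0.975,0,0,0,0.127],[0.37,-0.975,0,0,0,0.127],[0.37,-0.975,0,0,0,0.127],[0.37,-0.975,0,0,0,0.127],[0.37,-0.975,0,0,0,0.127],[0.37,-0.975,0,0,0,0.127],[0.37,-0.975,0,0,0,0.127],[0.37,-0.975,0,0,0,0.127],[0.37,-0.975,0,0,0,0.127],[0.37,-0.975,0,0,0,0.127],[0.37,-0.975,0,0,0,0.127],[0.37,-0.975,0,0,0,0.127],[0.37,-0.975,0,0,0,0.127],[0.37,-0.975,0,0,0,0.127],[0,0,0,0,0,0]]]'
```

```text
time: 1.68
ee_pos: [0.2654, 0.1642, 0.2501]
tcp_rot: [-180.0, -0.0, -176.5]
wrist_force: [0.7, 0.4, 0.1]
opening: 0.0513
grasp_force: 0.0
time: 3.35
ee_pos: [0.4066, -0.2077, 0.2492]
tcp_rot: [180.0, -0.1, -160.0]
wrist_force: [0.5, -0.4, -0.4]
opening: 0.0508
grasp_force: 0.0
```

```bash
python3 -m crank '[[[0,0.1,-0.8,0,0,0],[0,0,-0.8,0,0,0],[0,0,-0.8,0,0,0],[0,0,-0.8,0,0,0],[0,0,-0.8,0,0,0],[0,0,-0.8,0,0,0],[0,0,-0.8,0,0,0],[0,0,-0.8,0,0,0],[0.376,0.137,0,0,0,0],[0.376,0.137,0,0,0,0],[0.376,0.137,0,0,0,0],[0.376,0.137,0,0,0,0],[0.376,0.137,0,0,0,0],[0,0,0,0,0,0]]]'
python3 -m crank '[[[0.19,0.07,0,0,0,0],[0.19,0.07,0,0,0,0],[0.19,0.07,0,0,0,0],[0.19,0.07,0,0,0,0],[0.19,0.07,0,0,0,0],[0.19,0.07,0,0,0,0],[0.19,0.07,0,0,0,0],[0.19,0.07,0,0,0,0],[0,0,0,0,0,0]]]'
python3 - <<'E'
from h import *
cv2.imwrite("pics/scene1.png",bot.camera("scene")[:,:,::-1]); crop("pics/scene1.png","pics/scene1c.png",60,180,280,260,2.2)
E
```

```text
time: 4.52
ee_pos: [0.4453, -0.1891, 0.1228]
tcp_rot: [-180.0, 0.1, -159.9]
wrist_force: [-0.4, 0.1, -0.1]
opening: 0.0512
grasp_force: 0.0
time: 5.27
ee_pos: [0.4746, -0.1782, 0.1222]
tcp_rot: [180.0, 0.0, -159.9]
wrist_force: [-0.2, -0.5, 0.5]
opening: 0.0512
grasp_force: 0.0
```

View pics/scene1c.png

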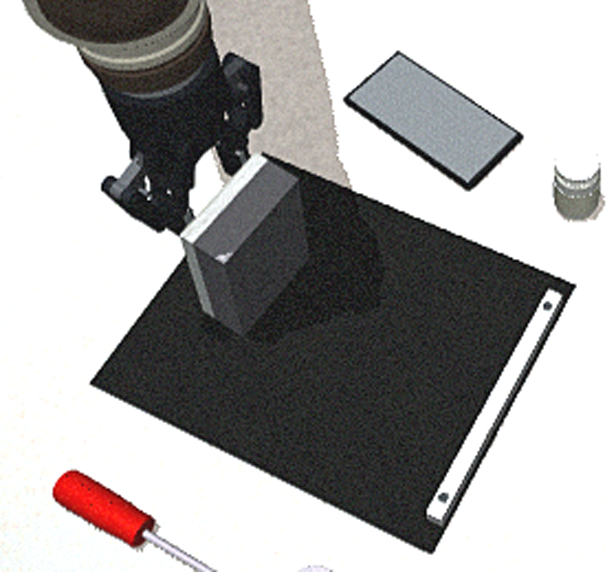

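The fingertips rest near the top of the lid and the case seems to be leaning slightly. I'll keep pushing.

```bash
python3 -m crank '[[[0.15,0.055,0,0,0,0],[0.15,0.055,0,0,0,0],[0.15,0.055,0,0,0,0],[0.15,0.055,0,0,0,0],[0.15,0.055,0,0,0,0],[0.15,0.055,0,0,0,0],[0.15,0.055,0,0,0,0],[0.15,0.055,0,0,0,0],[0.15,0.055,0,0,0,0],[0.15,0.055,0,0,0,0],[0.15,0.055,0,0,0,0],[0.15,0.055,0,0,0,0],[0,0,0,0,0,0],[0,0,0,0,0,0],[0,0,0,0,0,0],[0,0,0,0,0,0],[0,0,0,0,0,0]]]'
python3 - <<'E'
from h import *
cv2.imwrite("pics/scene2.png",bot.camera("scene")[:,:,::-1]); crop("pics/scene2.png","pics/scene2c.png",60,180,280,260,2.2)
E
```

```text
time: 6.73
ee_pos: [0.5098, -0.1653, 0.1223]
tcp_rot: [-180.0, -0.0, -159.9]
wrist_force: [0.5, -0.4, 0.1]
opening: 0.0513
grasp_force: 0.0
```

View pics/scene2c.png

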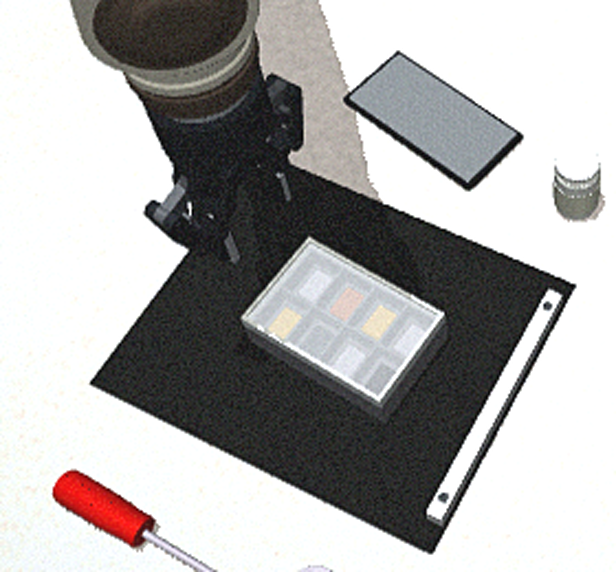

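The case is flat on its back with the lid up. In the crop, the lid corners are at (310,238), (444,308), (381,400) and (242,319). Next I'll measure its pose.

Run:
```python
from h import *
P=np.array([ray("scene",60+u/2.2,180+v/2.2,.043)[:2] for u,v in [(310,238),(444,308),(381,400),(242,319)]])
print(P.round(4)); d=P[1]+P[2]-P[0]-P[3]; w=P[0]+P[1]-P[2]-P[3]
print("centre",P.mean(0),np.linalg.norm(d)/2,np.linalg.norm(w)/2,np.degrees(np.arctan2(d[1],d[0])),np.degrees(np.arctan2(-w[0],w[1])),"trail",(P[0]+P[3])/2)
s=[ray("scene",60+u/2.2,180+v/2.2,.018) for u,v in [(548,290),(427,519)]]
print(s, np.degrees(np.arctan2((s[0]-s[1])[0]*-1,(s[0]-s[1])[1])))
e=np.array([.9033,.4289]); S=(s[0]+s[1])[:2]/2
print("stop scene",S,"gaps",[(S-p)@e for p in P[1:3]],"lat",(P.mean(0)-S)@[-e[1],e[0]])
```

```text
[[ 0.5065 -0.1274]
 [ 0.6232 -0.0811]
 [ 0.6554 -0.1608]
 [ 0.5349 -0.2061]]
centre [ 0.5799751  -0.14384037] 0.1271111124996999 0.08479824749296336 21.11875761033754 20.94857802651302 trail [ 0.52068821 -0.16673958]
[array([ 0.64987868, -0.00112151,  0.018     ]), array([ 0.73953599, -0.18209828,  0.018     ])] 26.354177729123535
stop scene [ 0.69470734 -0.0916099 ] gaps [np.float64(0.060107789606785096), np.float64(0.06522014500747739)] lat 0.002028867461477943
```

```bash
python3 -m crank '[[[-0.7,-0.5,0,0,0,0.4],[-0.7,-0.5,0,0,0,0.42],[0,0,-0.575,0,0,0],[0,0,-0.575,0,0,0],[0,0,-0.575,0,0,0],[0,0,-0.575,0,0,0],[0,0,-0.575,0,0,0],[0,0,-0.575,0,0,0],[0,0,-0.575,0,0,0],[0,0,-0.575,0,0,0],[0,0,0,0,0,0],[0,0,0,0,0,0]]]'
python3 -m crank '[[[0.36,0.17,0,0,0,0],[0.36,0.17,0,0,0,0],[0.27,0.13,0,0,0,0],[0.18,0.085,0,0,0,0],[0.18,0.085,0,0,0,0],[0.18,0.085,0,0,0,0],[0.18,0.085,0,0,0,0],[0.18,0.085,0,0,0,0],[0.18,0.085,0,0,0,0],[0.18,0.085,0,0,0,0],[0.18,0.085,0,0,0,0],[0.18,0.085,0,0,0,0],[0.18,0.085,0,0,0,0],[0,0,0,0,0,0]]]'
```

```text
time: 7.78
ee_pos: [0.4815, -0.185, 0.0295]
tcp_rot: [179.9, -0.1, -154.3]
wrist_force: [-0.7, -0.2, 0.0]
opening: 0.0508
grasp_force: 0.0
time: 8.95
ee_pos: [0.5384, -0.1584, 0.0302]
tcp_rot: [180.0, 0.0, -154.3]
wrist_force: [-0.5, 0.0, -0.5]
opening: 0.0511
grasp_force: 0.0
```

```bash
python3 -m crank '[[[0.18,0.085,0,0,0,0],[0.18,0.085,0,0,0,0],[0.18,0.085,0,0,0,0],[0.18,0.085,0,0,0,0],[0.18,0.085,0,0,0,0]]]'
python3 -m crank '[[[0.09,0.043,0,0,0,0],[0.09,0.043,0,0,0,0],[0.09,0.043,0,0,0,0]]]'
python3 - <<'E'
from h import *
cv2.imwrite("pics/scene3.png",bot.camera("scene")[:,:,::-1]); crop("pics/scene3.png","pics/scene3c.png",150,250,190,190,3)
E
```

```text
time: 9.37
ee_pos: [0.5561, -0.1501, 0.0302]
tcp_rot: [180.0, -0.0, -154.3]
wrist_force: [-0.6, -0.4, -0.6]
opening: 0.0512
grasp_force: 0.6
time: 9.62
ee_pos: [0.5613, -0.1476, 0.0302]
tcp_rot: [180.0, -0.0, -154.3]
wrist_force: [-0.6, 0.1, -0.6]
opening: 0.0514
grasp_force: 0.5
```

View pics/scene3c.png

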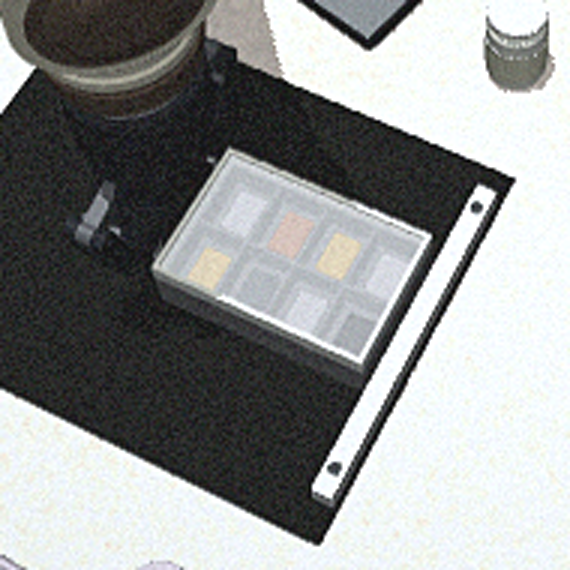

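The case is nearly at the rail and roughly parallel to it. Its leading lid corners are at (431,236) and (360,366), and a small gap remains.

Run:
```python
from h import *
g=lambda u,v,z: ray("scene",150+u/3,250+v/3,z)[:2]
a,b=g(431,236,.043),g(360,366,.043); s0,s1=g(474,184,.018),g(312,488,.018)
t=(s0-s1)/np.linalg.norm(s0-s1); n=np.array([t[1],-t[0]])
print(a,b,[(s1-p)@n for p in(a,b)],np.degrees(np.arctan2(n[1],n[0])))
```

```text
[ 0.66933553 -0.0492574 ] [ 0.70614712 -0.12502806] [np.float64(0.0016934061258637237), np.float64(0.0021621504249018687)] 26.230646238596417
```

```bash
for i in 1; do python3 -m crank '[[[0.045,0.021,0,0,0,0],[0.045,0.021,0,0,0,0],[0,0,0,0,0,0]]]'; done
python3 -m crank '[[[0.045,0.021,0,0,0,0],[0.045,0.021,0,0,0,0],[0,0,0,0,0,0]]]'
```

```text
time: 9.92
ee_pos: [0.5629, -0.1469, 0.0303]
tcp_rot: [180.0, -0.0, -154.3]
wrist_force: [-0.7, -1.1, 0.4]
opening: 0.0513
grasp_force: 0.8
time: 10.17
ee_pos: [0.5629, -0.1468, 0.0303]
tcp_rot: [180.0, -0.2, -154.3]
wrist_force: [-12.0, -3.4, 5.6]
opening: 0.0511
grasp_force: 6.5
```

The arm has stopped advancing and the force has risen, so the case is on the rail. I'll press slightly more to square it, then back off and look.

```bash
python3 -m crank '[[[0.04,0.019,0,0,0,0],[0,0,0,0,0,0],[0,0,0,0,0,0]]]'
python3 -m crank '[[[-0.09,-0.043,0,0,0,0],[-0.09,-0.043,0,0,0,0],[-0.18,-0.085,0,0,0,0],[-0.5,-0.24,0,0,0,0],[-0.7,-0.33,0,0,0,0],[-0.7,-0.33,0,0,0,0],[-0.7,-0.33,0,0,0,0],[0,0,0.8,0,0,0],[0,0,0.8,0,0,0],[0,0,0.8,0,0,0],[0,0,0.8,0,0,0],[0,0,0.8,0,0,0],[0,0,0.8,0,0,0],[0,0,0.8,0,0,0],[-0.8,0,0.8,0,0,0],[-0.8,0,0.8,0,0,0],[-0.8,0,0,0,0,0],[0,0,0,0,0,0]]]'
python3 - <<'E'
from h import *
a=cv2.imwrite("pics/scene4.png",bot.camera("scene")[:,:,::-1]); crop("pics/scene4.png","pics/scene4c.png",80,200,260,260,2.2)
cv2.imwrite("pics/top4.png",bot.camera("top")[:,:,::-1]); crop("pics/top4.png","pics/top4c.png",330,160,150,130,4)
E
```

```text
time: 10.42
ee_pos: [0.5629, -0.1468, 0.0303]
tcp_rot: [180.0, -0.3, -154.4]
wrist_force: [-15.9, -5.7, 7.9]
opening: 0.0512
grasp_force: 8.8
time: 11.92
ee_pos: [0.4566, -0.174, 0.1757]
tcp_rot: [-179.9, 0.1, -154.3]
wrist_force: [-1.1, -0.8, -0.4]
opening: 0.0513
grasp_force: 0.0
```

View pics/scene4c.png

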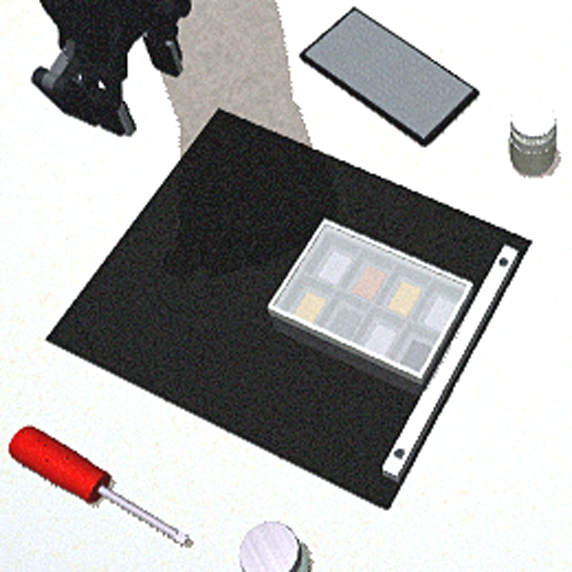

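View pics/top4c.png

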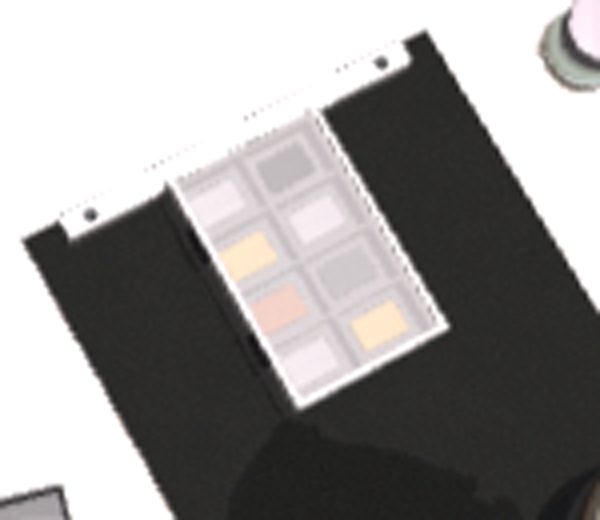

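The case lies parallel to the rail and appears to touch it. I'll check the squareness numerically.

Run:
```python
from h import *
g=lambda u,v,z: ray("top",330+u/4,160+v/4,z)[:2]
def ang(a,b): d=b-a; return np.degrees(np.arctan2(d[1],d[0]))
tl,tr=g(300,408,.043),g(447,326,.043); ll,lr=g(170,182,.043),g(316,108,.043)
print("trail normal",ang(tl,tr)+90,"left",ang(tl,ll),"right",ang(tr,lr),"rail",ang(g(70,241,.018),g(410,62,.018))+90, "trail mid",(tl+tr)/2)
G=lambda u,v,z: ray("scene",80+u/2.2,200+v/2.2,z)[:2]
P=[G(*p,.043) for p in[(324,220),(471,282),(422,380),(269,308)]]
print("scene lead",ang(P[1],P[2])+90,"trail",ang(P[0],P[3])+90,"L",ang(P[0],P[1]),"R",ang(P[3],P[2]),"rail",ang(G(502,247,.018),G(384,473,.018))+90,"trail mid",(P[0]+P[3])/2)
```

```text
trail normal 26.279444724966943 left 25.613324043330692 right 25.80172768062992 rail 25.65647484422223 trail mid [ 0.57087392 -0.14008713]
scene lead 27.8803593410861 trail 26.58011011790058 L 26.371259585797095 R 25.293044009737905 rail 26.64778099139523 trail mid [ 0.5733646  -0.14180236]
```

Case and rail agree to within the measurement error. For extra certainty I'll give one gentle, self-aligning push at the centre with the fingers shut.

```bash
python3 -m crank '[[[0.34,0.055,-0.7,0,0,0],[0.34,0.055,-0.7,0,0,0],[0.34,0.055,-0.7,0,0,0],[0.34,0.055,-0.7,0,0,0],[0.34,0.055,-0.7,0,0,0],[0.34,0.055,-0.7,0,0,0],[0.34,0.055,-0.7,0,0,0],[0.34,0.055,-0.7,0,0,0],[0.34,0.055,-0.7,0,0,0],[0.34,0.055,-0.7,0,0,0],[0,0,0,0,0,0],[0.27,0.128,0,0,0,0],[0.27,0.128,0,0,0,0],[0.27,0.128,0,0,0,0],[0.27,0.128,0,0,0,0],[0.27,0.128,0,0,0,0],[0.18,0.085,0,0,0,0],[0,0,0,0,0,0]]]' 0
python3 -m crank '[[[0.09,0.043,0,0,0,0],[0.09,0.043,0,0,0,0],[0.09,0.043,0,0,0,0],[0.045,0.021,0,0,0,0],[0,0,0,0,0,0]]]'
```

```text
time: 13.52
ee_pos: [0.5578, -0.1478, 0.0345]
tcp_rot: [-180.0, 0.0, -154.3]
wrist_force: [-0.2, -0.5, 0.5]
opening: 0.0
grasp_force: 0.0
time: 13.93
ee_pos: [0.5623, -0.1456, 0.0343]
tcp_rot: [180.0, -0.1, -154.3]
wrist_force: [-5.7, -1.4, 3.4]
opening: -0.0003
grasp_force: 3.0
```

```bash
python3 -m crank '[[[0.06,0.03,0,0,0,0],[0,0,0,0,0,0],[0,0,0,0,0,0]]]'
python3 -m crank '[[[-0.09,-0.043,0,0,0,0],[-0.09,-0.043,0,0,0,0],[-0.18,-0.085,0,0,0,0],[-0.5,-0.24,0,0,0,0],[-0.7,-0.33,0,0,0,0],[-0.7,-0.33,0,0,0,0],[-0.7,-0.33,0,0,0,0],[0,0,0.8,0,0,0],[0,0,0.8,0,0,0],[0,0,0.8,0,0,0],[0,0,0.8,0,0,0],[0,0,0.8,0,0,0],[0,0,0.8,0,0,0],[0,0,0.8,0,0,0],[-0.8,0,0.8,0,0,0],[-0.8,0,0.8,0,0,0],[-0.8,0,0,0,0,0],[0,0,0,0,0,0]]]'
python3 - <<'E'
from h import *
cv2.imwrite("pics/top5.png",bot.camera("top")[:,:,::-1]); crop("pics/top5.png","pics/top5c.png",300,150,250,200,3)
E
```

```text
time: 14.18
ee_pos: [0.5624, -0.1455, 0.0343]
tcp_rot: [180.0, -0.3, -154.4]
wrist_force: [-12.1, -5.2, 6.8]
opening: 0.0002
grasp_force: 6.6
time: 15.68
ee_pos: [0.4553, -0.1729, 0.1797]
tcp_rot: [-179.9, 0.1, -154.3]
wrist_force: [0.1, 0.2, 0.5]
opening: -0.0003
grasp_force: 0.0
```

View pics/top5c.png

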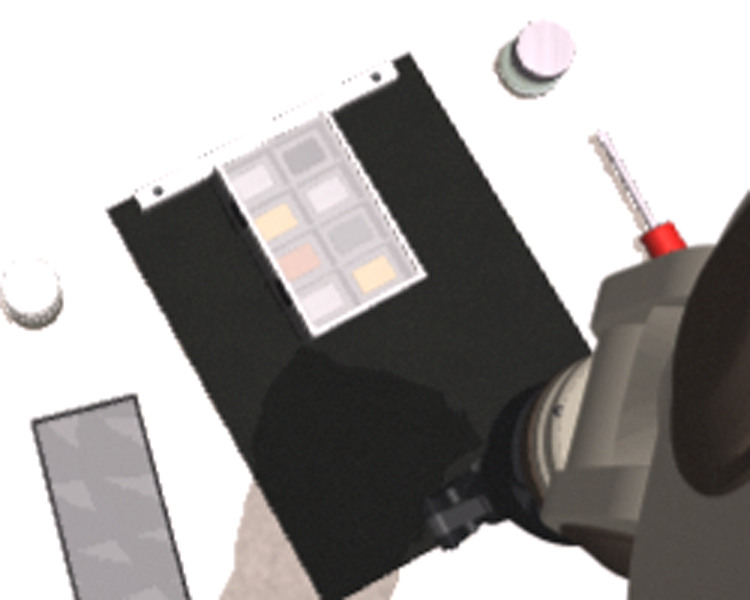

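The case lies lid-up with its leading end, (218,168) to (330,112), against the rail. The other objects are where they were, and the robot is clear of everything.

```bash
python3 -c "
from workcell import bot
print(bot.job_done())"
```

```text
the job is handed in; nothing more can be done
None
```

The case was pushed over onto its back with its lid up, then slid until its leading end sat flush against the stop rail; the jar, can, phone and screwdriver were left where they were, and the job was handed in at about 16 s.

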